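Draw the blue modelling tool from its light stand

TASK

Take the blue-handled modelling tool out of the light plywood stand by pulling it straight up along its own axis, so that the stand neither tips nor lifts nor gets dragged from its spot, and the pink tool stays in its place. Then lower it, ball end down, into the white cup until it is close above the bottom before you let go, and leave it resting in the upright cup.

Things in the scene. Friction and masses are not known exactly. Their poses are not given: they have to be found in the camera images.
- blue_center (a point): Centre, on the axis, of the blue modelling tool: rigid rod 150 mm long, 40 g; round blue handle 14 mm thick over a 14 mm steel ball foot. z runs from ball to handle end: foot -75, top +75 mm. It stands ball down, 1.5 mm play, in an end hole of the stand, its foot 4 mm above the table, 90 mm free above the stand. Best gripped some 35 mm above this point.
- pink_center (a point): Centre of the pink modelling tool, same shape and size as the blue one, standing in the other end hole of the stand. To be left there. Its top is 154 mm above the table: carry the blue one well over or around it.
- stand: Light free-standing plywood stand (100 g), 42 mm along x, 180 along y, 64 high; origin: centre of underside, z up. Pierced boards give three 17 mm holes in a row at y = -60, 0, +60 mm, the middle one empty. Tools stand on its 4 mm base board and must rise 60 mm to come clear. Fingers closing along its x have free room on both sides.
- cup: White ceramic cup without a handle, 400 g, rim 90 mm in outer diameter, 85 mm high, wall 4 mm, tapering towards the bottom, inner floor about 5 mm above the table; origin at the centre of its underside, z up.
Things that resemble listed ones, but are neither listed nor needed, are in the scene too. What is shaped like the cup but orange is not meant.

How it is judged:
On the way, in this order (a step that is already met when the one before it is completed fails the run):
1. the blue tool is drawn up clear of the stand, upright, while the stand keeps standing (z of blue_center in the frame of stand above 0.137 m and angle between blue_center's own z axis and vertical below 0.35 rad and angle between stand's own z axis and vertical below 0.1 rad and horizontal distance between blue_center and stand below 0.15 m), for 0.1 s.
2. the blue tool, still held, is lowered into the cup with its ball less than 35 mm from the bottom (z of blue_center in the frame of cup below 0.115 m and horizontal distance between blue_center and cup below 0.04 m and contact force between the fingers and blue above 1 N), for 0.05 s.
At the end, for the whole second after the job is handed in: The blue tool rests in the white cup, ball down: centre within 45 mm of the cup's axis, 40 to 86 mm above its underside, leaning under 50 degrees. Cup and stand are upright on the table within 6 degrees, the stand within 20 mm of its starting spot, the pink tool still in the stand (horizontal distance between blue_center and cup below 0.045 m and z of blue_center in the frame of cup between 0.04 and 0.086 m and angle between blue_center's own z axis and vertical below 0.9 rad and angle between each of cup, stand's own z axis and vertical below 0.1 rad and height (world z) of stand below 0.01 m and z of pink_center in the frame of stand below 0.095 m and horizontal distance between pink_center and stand below 0.08 m and distance of stand from where it was at the start of the episode below 0.02 m); the robot touches nothing.
It fails at once if the stand tips by more than 11 degrees (angle between stand's own z axis and vertical above 0.2 rad).
It fails at once if the stand is lifted more than 20 mm with the tool (height (world z) of stand above 0.02 m).
It fails at once if the pink tool is drawn out of its hole (z of pink_center in the frame of stand above 0.11 m).
It fails at once if the cup is tipped by more than 17 degrees (angle between cup's own z axis and vertical above 0.3 rad).
It also fails if it takes over 45 s, if anything falls off the work surface, if the arm or the gripper's body presses on something with over 40 N, if the wrist force passes 120 N, or if a joint passes its speed limit or range.

ROBOT

A 6-joint arm with a two-finger parallel gripper is mounted at the origin on the work surface. World frame = base frame: x ahead of the robot, y to its left, z up, the work surface at z = 0. Lengths are in m, angles in rad, forces in N, time in s.
With the tool pointing down it reaches from about 0.3 to 0.775 m from the base axis. Payload 14.6 kg.
Tool frame: the origin (TCP) lies midway between the tips of the shut fingers; the grasp point (between the pads) lies bot.tcp_to_grasp behind it (bot.tcp_to_grasp is the distance from the TCP to the grasp point, in m); z points along the fingers, y is the line along which they close (so a half turn about z gives the same grasp; the last joint's range is limited). The gripper opens to 85 mm and grips with 20 to 120 N. Pads are 22 mm wide; open, the fingers measure 114 mm over their backs; the gripper's body (76 mm by 85 mm) begins 54 mm behind the grasp point. The pads swing forward as they close: fully open they stand 13 mm farther back than shut.
Start: joints at [-1.32, 0.3, 1.521, -0, 1.321, -0.067], TCP at [0.172, -0.522, 0.231] pointing down, gripper open.
Joint ranges: [-3.03, 3.03], [-0.79, 2.21], [0.23, 2.52], [-1.04, 4.18], [0, 3.07], [-2.55, 2.55]. Speed limits (rad/s): [2.22, 2.22, 2.57, 3.14, 3.14, 3.14].

INTERFACE

Orientations are given as a 3x3 rotation matrix whose columns are the frame's x, y, z axes.
In Python, from bench import bot, sensors, read_camera, job, nets gives the robot as it stands. Calls block until the motion is done:
- bot.move_ptp(position, orientation): joint-space move of the TCP to a pose.
- bot.move_linear(position, v=0.15, orientation=None, max_force=None): straight line of the TCP; orientation=None keeps the orientation; v is the mean speed in m/s. With max_force (N) it stops when the force on the tool has changed by that much, and returns True; else False.
- bot.set_joints(angles): joint-space move.
- bot.gripper_open() and bot.gripper_close(grasp_force=None): open the fingers fully, or close them until they stop; grasp_force is the grip in N (None keeps the last).
- bot.dwell(seconds).
- bot.solve_ik(position, orientation): joint angles nearest the present ones, or None.
- sensors.read_state(): the state.
- read_camera(name): name is "side" or "top" or "wrist"; returns a dict with "image" (420x560x3 uint8, red, green, blue), "fx", "fy", "cx", "cy" (pixels), "rvec" (rotation vector, rad) and "tvec" (3), from world to camera coordinates, as OpenCV has them; the wrist camera has in their place "tool_from_camera" (4x4, takes a point from camera to tool coordinates, whose origin is the TCP and whose axes are the flange's). Camera axes: x right, y down, z forward; pixel columns grow to the right and rows downward; lengths in m; the calibration is good to about 2 mm. The wrist camera is an equidistant fisheye: a pixel r from the principal point sees the ray r / f radians off the axis. A picture is of the moment at which its call begins: read the wrist's pose just before it. There is no depth.
A pose or a line that the arm cannot do raises bot.IKError and nothing moves.
- job.sign_off(): hands the job in; it is judged then, once.
Trained networks look in the newest picture that a camera, given by its name, has taken for a name from the list of things; names that differ only in an ending like _2 or _b are one class to them, and where a whole thing is asked for, a point or a joint stands for the part that bears it (a point fixed in the world has none). Each returns a list of dicts, best first, with "p" (0 to 1); they miss things now and then, are a little off and sometimes report something else, mostly with a low value. They report only what shows in the picture. A call takes as long as a camera call. They do not tell look-alikes from the thing itself.
- nets.silhouettes(camera, query): "pixels" (420x560 bool, what is visible of it) and "location" ([column, row] in pixels, amid what is visible of it).
- nets.pinpoint(camera, query): "location" ([column, row] in pixels: a listed point, or the origin of a listed thing).
The state is a dict: "t": time; "qpos": joint angles; "qvel": joint speeds; "joint_efforts": joint torques, N m; "eef_pos": TCP position; "ee_rot": TCP orientation; "ft_force": force on the tool from outside, world axes, zero at the start; "moment": the same for the moment, N m; "finger_gap": finger opening in m; "grasp_force": force on a finger pad.
Only numpy, scipy, OpenCV 4.12 (cv2) and the standard library are available. Lean on these libraries where they do the work, as an engineer would, in place of code of your own. Each camera call takes 0.05 s, during which the arm holds its last target. There are 200 camera calls.

## Working session

There is one attempt and no reset: what is moved stays moved. The work goes in short steps, each a Python script; the robot and the scene stay as the last script left them, time stands still between calls to the robot, and variables do not carry over. Pictures are saved under pics/ and viewed, at most 10 in all, crops included, and the job is handed in when it is done.

```bash
ls; mkdir -p pics; python3 - <<'E'
from bench import bot,sensors,read_camera,nets
import cv2,numpy as np
ims=[]
for c in ["side","top"]:
    r=read_camera(c); ims.append(r["image"])
    print(c,r["fx"],r["cx"],r["cy"],r["rvec"],r["tvec"])
    for q in ["blue_center","pink_center","stand","cup"]:
        print(q,[(np.round(d["location"],1).tolist(),round(d["p"],2)) for d in nets.pinpoint(c,q)][:5])
cv2.imwrite("pics/a.png",ims[0][:,:,::-1]);cv2.imwrite("pics/b.png",ims[1][:,:,::-1])
print(bot.tcp_to_grasp, sensors.read_state()["ee_rot"],sensors.read_state()["t"])
E
```

```text
pics
side 502.89591156970727 286.3858826707009 213.17035117890302 [ 0.13930523 -2.72887021  1.44113146] [0.5489934  0.12208803 0.83438704]
blue_center [([238.6, 273.4], 0.56)]
pink_center [([234.1, 338.7], 0.62)]
stand [([240.6, 338.2], 0.59)]
cup [([304.8, 182.4], 0.75), ([312.0, 216.3], 0.63), ([238.3, 273.5], 0.46)]
top 530.9934114170226 275.2228931350647 208.59928268575723 [ 2.16302439 -2.20147567  0.09324666] [-0.00961108  0.57391683  1.19045927]
blue_center [([212.8, 186.7], 0.37)]
pink_center [([157.3, 201.5], 0.52)]
stand [([190.7, 197.8], 0.76)]
cup [([334.5, 229.9], 0.8), ([392.0, 224.2], 0.6)]
0.0187 [[ 9.49925596e-01  3.12476174e-01 -5.99894487e-05]
 [ 3.12476179e-01 -9.49925589e-01  1.15479581e-04]
 [-2.09008945e-05 -1.28442284e-04 -9.99999992e-01]] 0.5
```

View pics/a.png

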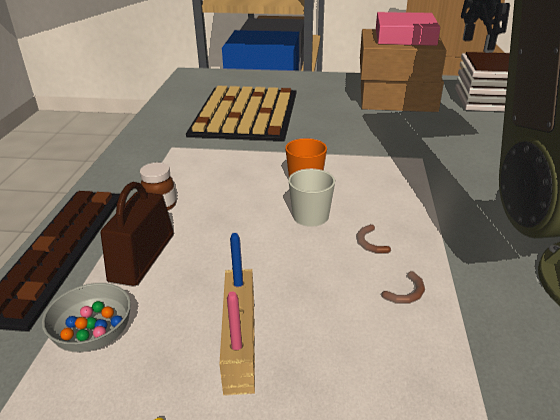

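View pics/b.png

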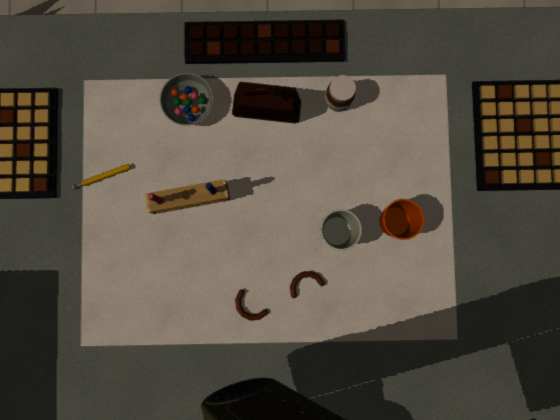

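Candidates for the cup are white, at side (311,197) and top (341,229), and orange, at side (306,157) and top (402,219). White is the one meant. For the tools, blue is at side (236,260) and top (211,188), and pink at side (234,320) and top (155,198). I'll triangulate these and confirm in one crop.

```bash
cat > h.py <<'E'
from bench import bot,sensors,read_camera,nets,job
import cv2,numpy as np
def cam(n):
    r=read_camera(n); R=cv2.Rodrigues(np.array(r["rvec"]))[0]; t=np.array(r["tvec"]).reshape(3,1)
    K=np.array([[r["fx"],0,r["cx"]],[0,r["fy"],r["cy"]],[0,0,1]]); return r["image"],K,R,t
def tri(A,a,B,b):
    X=cv2.triangulatePoints(A[1]@np.c_[A[2],A[3]],B[1]@np.c_[B[2],B[3]],np.array(a,float).reshape(2,1),np.array(b,float).reshape(2,1))
    return (X[:3]/X[3]).ravel()
def proj(A,X): return cv2.projectPoints(np.array(X,float).reshape(-1,3),cv2.Rodrigues(A[2])[0],A[3],A[1],None)[0].reshape(-1,2)
def onz(A,p,z):
    c=-A[2].T@A[3]; d=A[2].T@np.linalg.inv(A[1])@np.array([p[0],p[1],1.]).reshape(3,1); return (c+d*(z-c[2])/d[2]).ravel()
E
python3 - <<'E'
from h import *
S=cam("side");T=cam("top")
for n,a,b in [("blue",(238.6,273.4),(212.8,186.7)),("pink",(234.1,338.7),(157.3,201.5)),("stand",(240.6,338.2),(190.7,197.8)),("cup",(312,216.3),(334.5,229.9))]:
    X=tri(S,a,T,b); print(n,X.round(4),(proj(S,X)-a).round(1),(proj(T,X)-b).round(1))
def mask(im,lo,hi,box):
    h=cv2.cvtColor(im,cv2.COLOR_RGB2HSV); m=cv2.inRange(h,lo,hi); k=np.zeros_like(m); x0,y0,x1,y1=box;k[y0:y1,x0:x1]=m[y0:y1,x0:x1]; return k
# blue & pink tool ends (side: principal axis extremes), top: extremes
for n,lo,hi,bs,bt in [("blue",(100,100,30),(130,255,255),(215,220,260,300),(195,170,230,205)),("pink",(160,90,50),(180,255,255),(215,280,260,360),(140,180,175,215))]:
    for C,b in((S,bs),(T,bt)):
        ys,xs=np.nonzero(mask(C[0],lo,hi,b)); print(n,len(xs),cv2.minAreaRect(np.c_[xs,ys].astype(np.float32)))
for cand,z in (("cup",0.085),):
  for d in nets.silhouettes("top","cup")[:2]:
    ys,xs=np.nonzero(d["pixels"]); print("sil",d["p"],d["location"],xs.min(),xs.max(),ys.min(),ys.max())
a=cv2.resize(S[0][130:400,190:370],None,fx=2,fy=2,interpolation=cv2.INTER_CUBIC);b=cv2.resize(T[0][165:265,140:440],None,fx=1.4,fy=5.4)[:540,:]
b=cv2.resize(T[0][165:265,140:370],None,fx=1.8,fy=1.8,interpolation=cv2.INTER_CUBIC)
o=np.zeros((540,780,3),np.uint8);o[:,:360]=a;o[:b.shape[0],364:364+b.shape[1]]=b[:,:416]
cv2.imwrite("pics/c.png",o[:,:,::-1])
E
```

```text
blue [0.6157 0.1159 0.0772] [[-3.  -0.3]] [[0.2 1.8]]
pink [0.5919 0.2388 0.0741] [[2.  0.2]] [[-0.1 -1. ]]
stand [0.6026 0.176  0.0043] [[-0.9 -0.1]] [[0.1 0.5]]
cup [ 0.5203 -0.1568 -0.0007] [[-1.8 -0.1]] [[0.1 1.4]]
blue 456 ((235.8935089111328, 259.0444030761719), (52.51812744140625, 8.976003646850586), 85.8150863647461)
blue 21 ((208.0, 186.0), (4.0, 4.0), 90.0)
pink 595 ((234.08604431152344, 320.44671630859375), (57.58074188232422, 10.773755073547363), 84.80557250976562)
pink 22 ((151.0, 196.5), (4.0, 5.0), 0.0)
sil 0.59 [399.9, 219.6] 380 424 199 239
sil 0.56 [339.9, 227.5] 321 361 209 249
```

View pics/c.png

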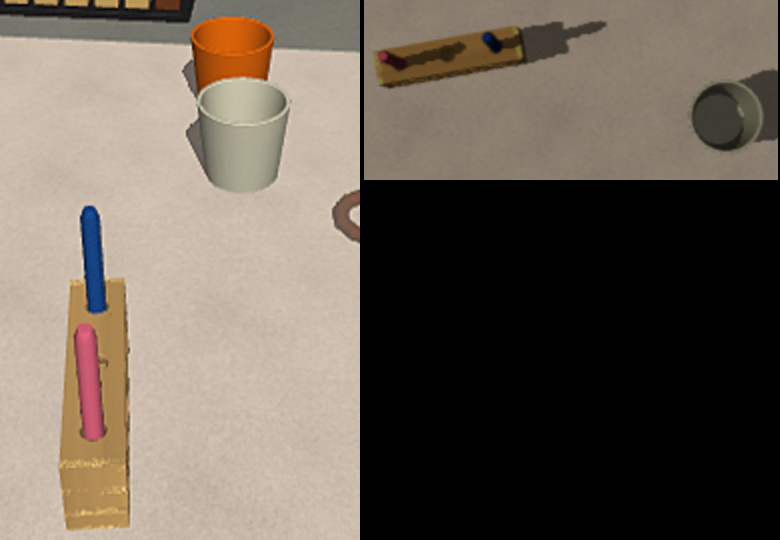

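White cup and blue tool are confirmed. The tool spacing is 125 mm (120 expected), and the heights of 77 mm and -1 mm are plausible. Next I hover over the blue tool and look with the wrist camera.

```bash
cat >> h.py <<'E'
def rot(psi): # closing axis y=(cos,sin,0), z down
    y=np.array([np.cos(psi),np.sin(psi),0]); z=np.array([0,0,-1.]); return np.c_[np.cross(y,z),y,z]
def wrist():
    s=sensors.read_state(); r=read_camera("wrist"); M=np.array(r["tool_from_camera"])
    W=np.eye(4);W[:3,:3]=s["ee_rot"];W[:3,3]=s["eef_pos"]; return r["image"],r["fx"],r["cx"],r["cy"],W@M
def ray(C,p):
    d=np.array([p[0]-C[2],p[1]-C[3]]);r=np.hypot(*d);th=r/C[1];u=np.r_[d/max(r,1e-9)*np.sin(th),np.cos(th)]
    return C[4][:3,3],C[4][:3,:3]@u
def wz(C,p,z):
    c,u=ray(C,p); return c+u*(z-c[2])/u[2]
def wproj(C,X):
    q=np.linalg.inv(C[4])@np.r_[X,1]; r=np.hypot(q[0],q[1]); return C[1]*np.arctan2(r,q[2])*q[:2]/r+[C[2],C[3]]
def meet(C1,p1,C2,p2):
    A=[];b=[]
    for c,u in(ray(C1,p1),ray(C2,p2)):
        P=np.eye(3)-np.outer(u,u);A.append(P);b.append(P@c)
    return np.linalg.lstsq(np.vstack(A),np.hstack(b),rcond=None)[0]
def blob(im,lo,hi):
    m=cv2.inRange(cv2.cvtColor(im,cv2.COLOR_RGB2HSV),lo,hi);n,l,st,ce=cv2.connectedComponentsWithStats(m)
    return [(ce[i].round(1).tolist(),st[i].tolist()) for i in np.argsort(-st[1:,4])[:3]+1] if n>1 else []
E
python3 - <<'E'
from h import *
psi=np.arctan2(0.0238,0.1229); 
b=np.array([0.6157,0.1159])
best=None
for a in (psi,psi+np.pi):
    q=bot.solve_ik([*b,0.27],rot(a)); print(a,None if q is None else np.round(q,2))
    if q is not None and (best is None or abs(q[5])<best[0]): best=(abs(q[5]),a)
a=best[1]; R=rot(a); bot.move_ptp([*b,0.27],R)
C=wrist(); print(a,C[1:4],C[4].round(3).tolist())
cv2.imwrite("pics/d.png",C[0][:,:,::-1])
print(blob(C[0],(100,100,30),(130,255,255)),blob(C[0],(160,90,50),(180,255,255)))
print("exp blue top,base,pink top",wproj(C,[*b,.154]),wproj(C,[*b,.064]),wproj(C,[.5919,.2388,.154]),sensors.read_state()["t"])
E
```

```text
0.1912856562470599 [ 0.13  0.45  1.23 -0.    1.46 -0.06]
3.332878309836853 None
0.1912856562470599 (325.19226210127806, 276.83789679937604, 209.9759381030256) [[0.982, 0.181, 0.053, 0.601], [0.189, -0.94, -0.284, 0.187], [-0.001, 0.289, -0.957, 0.413], [0.0, 0.0, 0.0, 1.0]]
[([275.4, 189.8], [269, 174, 13, 32, 356]), ([418.3, 159.0], [412, 153, 13, 13, 134]), ([433.2, 155.5], [427, 150, 13, 13, 131])] [([279.1, 52.8], [271, 47, 16, 12, 144]), ([434.0, 140.7], [428, 134, 13, 14, 143]), ([449.7, 174.9], [444, 169, 13, 13, 132])]
exp blue top,base,pink top [278.51092699 203.10715319] [278.20290831 181.03847208] [278.40544183  49.01065469] 3.4417
```

View pics/d.png

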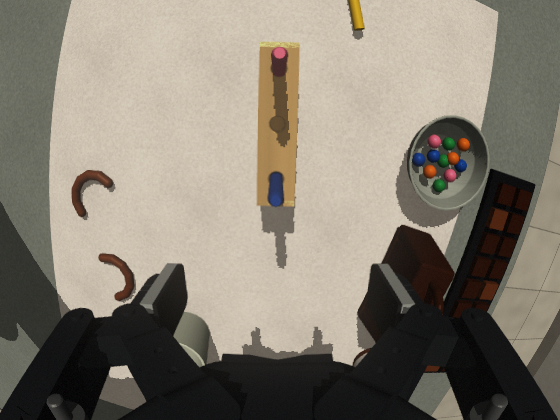

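The wrist view shows the blue tool at (275,190) with its top at about (275.5,199). The pink tool is at (279,56), and the stand lies between columns 260 and 298. The tool sits about 3 px off prediction, so I take a second wrist position for parallax.

```bash
python3 - <<'E'
from h import *
from scipy.optimize import least_squares
def bl(C):
    m=cv2.inRange(cv2.cvtColor(C[0],cv2.COLOR_RGB2HSV),(100,100,30),(130,255,255));n,l,st,ce=cv2.connectedComponentsWithStats(m)
    i=1+np.argmax(st[1:,4]); k=(l==i); ys,xs=np.nonzero(k); r=np.unique(ys)
    print("bbox",st[i],"rowmid",[(y,(xs[ys==y].min()+xs[ys==y].max())/2,(ys==y).sum()) for y in r[::3]]); return xs,ys
def hull(C,xy,top):  # silhouette bbox of cylinder z .064..top
    P=np.array([wproj(C,[xy[0]+.007*np.cos(a),xy[1]+.007*np.sin(a),z]) for z in(.064,top-.003) for a in np.linspace(0,6.28,24)])
    return np.r_[P.min(0),P.max(0)]
R=sensors.read_state()["ee_rot"]
obs=[];Cs=[]
for d in [(0,0),(0.0,-0.08),(0.0,-0.05)]:
    z=.27 if d!=(0.0,-0.05) else .2
    bot.move_linear([.6157+d[0],.1159+d[1],z if z>.25 else .25]); bot.dwell(.15)
    C=wrist(); xs,ys=bl(C); obs.append(np.array([xs.min(),ys.min(),xs.max()+1,ys.max()+1])-.5); Cs.append(C)
f=lambda p:np.concatenate([hull(C,p[:2],p[2])-o for C,o in zip(Cs,obs)])
s=least_squares(f,[.6157,.1159,.154],x_scale=.01,loss="soft_l1"); print(s.x,s.fun.round(1)); print(sensors.read_state()["t"])
cv2.imwrite("pics/e.png",Cs[1][0][:,:,::-1])
E
```

```text
bbox [269 174  13  33 361] rowmid [(np.int64(174), np.float64(275.0), np.int64(5)), (np.int64(177), np.float64(275.5), np.int64(10)), (np.int64(180), np.float64(275.5), np.int64(10)), (np.int64(183), np.float64(275.0), np.int64(11)), (np.int64(186), np.float64(275.0), np.int64(11)), (np.int64(189), np.float64(275.0), np.int64(11)), (np.int64(192), np.float64(275.0), np.int64(13)), (np.int64(195), np.float64(275.0), np.int64(13)), (np.int64(198), np.float64(275.0), np.int64(13)), (np.int64(201), np.float64(275.5), np.int64(12)), (np.int64(204), np.float64(275.5), np.int64(10))]
bbox [287  99  14  14 139] rowmid [(np.int64(99), np.float64(294.0), np.int64(3)), (np.int64(102), np.float64(294.0), np.int64(13)), (np.int64(105), np.float64(294.0), np.int64(13)), (np.int64(108), np.float64(295.0), np.int64(11)), (np.int64(111), np.float64(294.5), np.int64(6))]
bbox [280 129  15  21 244] rowmid [(np.int64(129), np.float64(284.5), np.int64(4)), (np.int64(132), np.float64(285.0), np.int64(11)), (np.int64(135), np.float64(286.0), np.int64(13)), (np.int64(138), np.float64(287.0), np.int64(15)), (np.int64(141), np.float64(287.5), np.int64(14)), (np.int64(144), np.float64(287.5), np.int64(12)), (np.int64(147), np.float64(287.5), np.int64(10))]
[0.61223786 0.11776004 0.14288643] [-1.6 -0.2  1.5 -1.9 -3.4 -0.4  1.   2.2 -2.  -0.   1.1  0.8]
5.3667
```

The fit gives blue at (0.612, 0.118) with its top at about 0.143–0.154, and the tool line gives psi ≈ 0.161. I descend around it and check centring between the fingers from close by.

```bash
python3 - <<'E'
from h import *
R=rot(.161); b=[.6122,.1178]
bot.move_linear([*b,.25],orientation=R); 
print(bot.move_linear([*b,.095],v=.1,max_force=8)); bot.dwell(.2)
C=wrist(); print(blob(C[0],(100,100,30),(130,255,255)))
m=cv2.inRange(cv2.cvtColor(C[0],cv2.COLOR_RGB2HSV),(100,100,30),(130,255,255))
for z in (.064,.08,.1,.114,.13,.145):
    p=wproj(C,[*b,z]); l=wproj(C,np.r_[b,z]-R[:,1]*.007); r=wproj(C,np.r_[b,z]+R[:,1]*.007); row=int(round(p[1])); xs=np.nonzero(m[row,200:360])[0]+200 if row<420 else []
    print(z,p.round(1),l[0].round(1),r[0].round(1),(xs.min(),xs.max()) if len(xs) else None)
cv2.imwrite("pics/f.png",C[0][:,:,::-1]); s=sensors.read_state(); print(s["t"],s["eef_pos"],s["ft_force"])
E
```

```text
False
[([280.9, 299.2], [263, 232, 39, 126, 3604]), ([521.7, 182.1], [512, 172, 19, 21, 290]), ([506.6, 190.0], [502, 179, 11, 21, 147])]
0.064 [278.8 243.7] 266.7 290.9 (np.int64(269), np.int64(290))
0.08 [278.9 255.2] 265.8 292.0 (np.int64(268), np.int64(292))
0.1 [279.1 272.6] 264.5 293.8 (np.int64(267), np.int64(293))
0.114 [279.3 287.4] 263.4 295.3 (np.int64(266), np.int64(295))
0.13 [279.6 307.6] 261.9 297.3 (np.int64(265), np.int64(297))
0.145 [279.8 330.6] 260.2 299.5 (np.int64(263), np.int64(300))
7.8167 [0.61226509 0.11780644 0.09520916] [ 0.42477022 -0.04098393  0.0319882 ]
```

View pics/f.png

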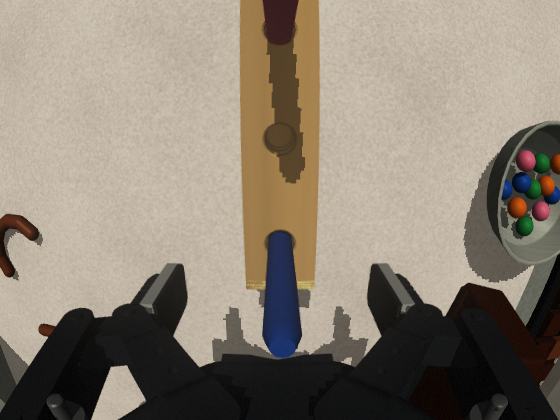

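The tool is centred between the fingers: its axis is at column about 280.5 against the midline at 279.3, which is about 0.5 mm. I grip and draw it straight up.

```bash
python3 - <<'E'
from h import *
b=[.6122,.1178]
bot.gripper_close(40); s=sensors.read_state(); print(s["finger_gap"],s["grasp_force"],s["ft_force"],s["moment"],s["eef_pos"])
f0=np.array(s["ft_force"])
bot.move_linear([*b,.115],v=.05); s=sensors.read_state(); print(s["ft_force"],s["moment"])
bot.move_linear([*b,.185],v=.07); bot.dwell(.2); s=sensors.read_state(); print(s["finger_gap"],s["grasp_force"],s["ft_force"],s["t"])
S=cam("side");T=cam("top"); cv2.imwrite("pics/g.png",np.hstack([S[0][130:410,180:380],T[0][120:400,120:420]])[:,:,::-1])
E
```

```text
0.013097579477636371 38.859243392944336 [ 0.44564713  0.69147191 -0.04291022] [ 0.03196153 -0.19408883 -0.05084518] [0.61229824 0.11781241 0.09508865]
[-0.53949894  0.02151624 -1.51641463] [-0.02557077  0.00955803 -0.06566419]
0.013040708340390846 38.87443006038666 [ 0.14206833 -0.11516668 -0.91883167] 10.375
```

View pics/g.png

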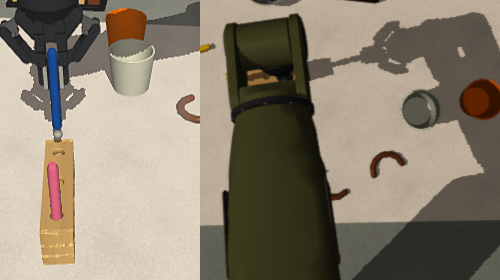

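The tool is out and hangs upright with its ball about 90 mm up. The stand and pink tool are unmoved. Next I check the cup centre from the rim, raise, go above the cup with a slight lean away from the orange cup, and lower.

```bash
python3 - <<'E'
from h import *
T=cam("top"); c1=onz(T,(341,229),.085); print("rim ctr",c1, "origin est .5203,-.1568")
c=(c1[:2]+[.5203,-.1568])/2; print(c)
psi=-.15; th=np.radians(12)
y=np.array([np.cos(psi),np.sin(psi),0]); d=np.array([-np.sin(psi),np.cos(psi),0])  # lean direction ~ +y
u=d*np.sin(th)+np.array([0,0,np.cos(th)]); z=-u; R=np.c_[np.cross(y,z),y,z]
L=.110-.0187   # ball foot to TCP along axis
def tcp(ballz): return np.r_[c-.009*d[:2],ballz]+u*L
bot.move_linear([.6122,.1178,.26],v=.15)
for bz in (.15,.012): print(bot.solve_ik(tcp(bz),R))
bot.move_ptp(tcp(.15),R); bot.dwell(.2)
s=sensors.read_state(); print(s["finger_gap"],s["t"],s["eef_pos"])
S=cam("side");T=cam("top");W=wrist()
cv2.imwrite("pics/h.png",np.hstack([S[0][80:360,180:440],W[0][140:420,150:410]])[:,:,::-1])
for k in (.085,): 
  for a in np.linspace(0,5.5,8)[:0]: pass
print("side exp rim",proj(S,[*c,.085]),"wrist exp rim in crop",wproj(W,np.r_[c,.085])-[150,140]+[260,0])
E
```

```text
rim ctr [ 0.52190279 -0.16088153  0.085     ] origin est .5203,-.1568
[ 0.5211014  -0.15884077]
[-0.25186822  0.27394005  1.54800284 -0.21609302  1.30408159 -0.04633452]
[-0.25186822  0.42817634  1.68591387 -0.24525222  1.01953723  0.02622123]
0.01294966429838552 12.45 [ 0.52303185 -0.14818305  0.23926425]
side exp rim [[310.87593914 178.7142064 ]] wrist exp rim in crop [387.82025351  29.99640718]
```

View pics/h.png

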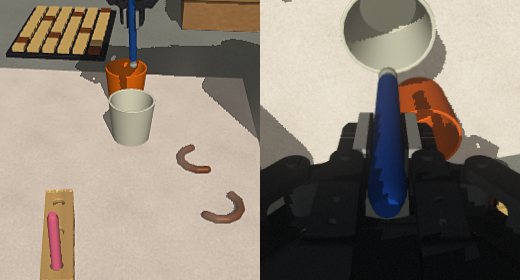

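The rim centre lies where predicted (side (312,180), wrist crop (389,28)), and the ball hangs above the cup. I lower it.

```bash
python3 - <<'E'
from h import *
s=sensors.read_state(); p=np.array(s["eef_pos"])
print(bot.move_linear(p-[0,0,.139],v=.08,max_force=5)); bot.dwell(.2)
s=sensors.read_state(); print(s["eef_pos"],s["grasp_force"],s["ft_force"],s["t"],"ball z",.15-(p[2]-s["eef_pos"][2]))
S=cam("side");W=wrist()
cv2.imwrite("pics/i.png",np.hstack([S[0][80:360,180:440],W[0][140:420,150:410]])[:,:,::-1])
E
```

```text
False
[ 0.52285101 -0.1485957   0.10044677] 38.87817531824112 [ 0.45512961 -0.31379426 -0.83803053] 14.6917 ball z 0.011191849743789645
```

View pics/i.png

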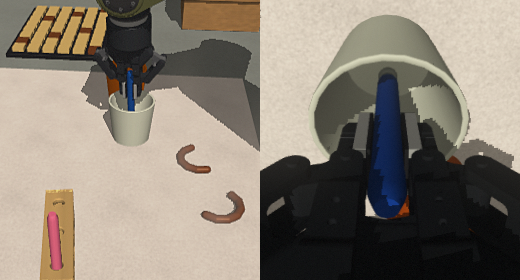

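The ball is inside the cup about 6 mm above its floor, and the fingers are clear of the rim. I release and withdraw along the axis.

```bash
python3 - <<'E'
from h import *
bot.gripper_open(); bot.dwell(.5); s=sensors.read_state()
p=np.array(s["eef_pos"]);z=np.array(s["ee_rot"])[:,2]; print(s["ft_force"])
print(bot.move_linear(p-z*.15,v=.1,max_force=8)); bot.dwell(.6)
s=sensors.read_state(); print(s["ft_force"],s["eef_pos"],s["t"])
S=cam("side");W=wrist()
cv2.imwrite("pics/j.png",np.hstack([S[0][80:360,180:440],W[0][0:280,100:460]])[:,:,::-1])
E
```

```text
[ 0.62295087 -0.63464909  0.33630451]
False
[-0.86858734  0.5657937  -0.44226795] [ 0.52744855 -0.11772581  0.24696746] 18.2417
```

View pics/j.png

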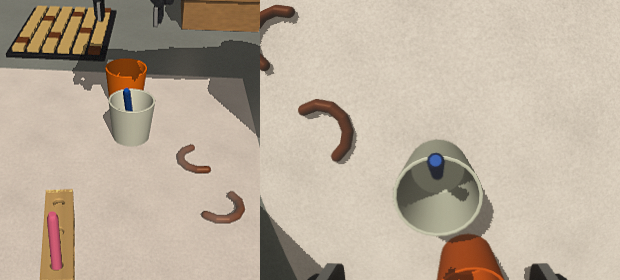

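The blue tool leans on the rim inside the upright white cup (side crop (128,100)). The stand and pink tool are in place, and the gripper is clear.

```bash
python3 -c "
from bench import job
print(job.sign_off())"
```

```text
the job is handed in; nothing more can be done
None
```

The blue tool was drawn straight up out of the stand and lowered ball down into the white cup. It rests there against the rim, with the stand and pink tool in place, and I handed the job in; the sign-off returned no verdict.

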